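Hang the tool carrier by the slab and ready the edge burnisher

TASK

Pick up the tool carrier by its wooden tab with both tools in it, hook it over the rail's upper bar at least 8 cm to one side of the brass pin, slide it along the bar without lifting it off until its tab is in line with the pin, and let go. Then draw out the wooden thick-handled burnisher and hold it over the marble slab, tip down at a slant of about 45 degrees, tip at least 10 cm above the slab. Finish still holding it, with the carrier hanging at the pin, the steel punch in it, and the glue bottle and hammer left alone.

Things in the scene. Friction and masses are not known exactly. Their poses are not given: they have to be found in the camera images.
- carrier: Loose tool carrier, 0.3 to 0.6 kg, upright on the bench. Wooden block 50 x 150 x 60 mm (x, y, z) with two tools; origin at the centre of its underside, z up. Steel back plate on its +x face (x 25 to 29 mm, 140 mm wide, up to z 115 mm) with a hook channel at the top. Hooked on, it hangs within 5 degrees of upright, origin 36 to 44 mm to the bar's -x side, 48 mm above the bench.
- block (a point): Centre of the top of the carrier's wooden block, 60 mm above its underside. Two round holes 22 mm wide, 54 mm deep, 50 mm to either side of it along the carrier's y; a tool stands loosely in each, 6 mm above the underside.
- hook (a point): Middle of the carrier's hook channel, on the underside of its flange: x 40, y 0, z 111 mm in the carrier's frame. The channel is open below, runs 140 mm along y, 22 mm wide (x 29 to 51 mm) between back plate and a lip 4 mm thick (x 51 to 55 mm) that reaches down to z 91 mm. Flange 4 mm thick, top at z 115 mm. It sits on the bar's top.
- tab (a point): Point in the carrier's upright wooden grip tab, x 21, y 0, z 150 mm in the carrier's frame. The tab is 14 mm thick in x, 36 mm wide in y, its top at z 170 mm. Grip it from above with the fingers closing along the carrier's x, fingertips above the flange (z 115 mm).
- burnisher: Loose turned wooden edge burnisher, 160 mm long, 60 to 130 g, in either hole of the carrier. Origin at the centre of its foot (the tip), z along its length to the handle. Spindle 19 mm across up to z 82 mm, 15 mm neck, then a 27 mm handle from z 104 to 150 mm, round on top. The handle stands above the carrier's flange; it must rise 55 mm to leave the hole.
- burnisher_tip (a point): Centre of the burnisher's foot, its lower end (the tip).
- burnisher_mid (a point): Middle of the burnisher's length, 80 mm from its tip.
- punch: Loose plain straight steel punch, 19 mm across and 125 mm long, in the carrier's other hole. Origin at the centre of its foot, z along its length. Stays in the carrier.
- rail: Fixed steel rail stand: two bars 16 mm thick along its y between posts at y -220 and +220 mm (18 mm wide, to z 162 mm; feet 70 x 50 x 8 mm). Origin on the bench under the middle of the upper bar, whose axis is at x 0, z 151 mm; lower bar's axis at x -1, z 65 mm. The carrier hangs on its -x (robot's) side with its x axis along the stand's, lip behind the bar, back on the lower bar.
- bar (a point): Top of the upper bar at the middle of its length, 159 mm above the bench.
- marker: Fixed brass marker pin, 8 mm thick, pointed, 142 mm tall, on a 32 mm round foot, 50 mm behind the upper bar (+x side). Origin at the centre of its foot, axes parallel to the rail stand's. The carrier belongs where its origin is level with the pin along the rail (y).
- slab: Fixed marble working slab, 220 x 260 x 30 mm (x, y, z) lying on the bench. Origin at the centre of its underside; top 30 mm above the bench.
- glue: Bystander: white glue bottle, 64 mm diameter, about 130 mm tall, standing on the bench; origin at the centre of its underside.
- hammer: Bystander: hammer lying on the bench; handle along its own x axis, about 0.25 m long.

How it is judged:
By the outcome, as a careful person would: the job done as asked, in the order asked, and still so for the second after the job is handed in, while the arm keeps its last pose, push and grip.
It also fails if it takes over 58 s, if anything falls off the work surface, if the arm or the gripper's body presses on something with over 40 N, if the wrist force passes 120 N, or if a joint passes its speed limit or range.

ROBOT

A 6-joint arm with a two-finger parallel gripper is mounted at the origin on the work surface. World frame = base frame: x ahead of the robot, y to its left, z up, the work surface at z = 0. Lengths are in m, angles in rad, forces in N, time in s.
With the tool pointing down it reaches from about 0.425 to 0.95 m from the base axis. Payload 3.5 kg.
Tool frame: the origin (TCP) lies at the very end of the fingers, on their centre line; the grasp point (between the pads) lies 19 mm behind it (ctrl.pinch_z is the distance from the TCP to the grasp point, in m); z points along the fingers, y is the line along which they close (so a half turn about z gives the same grasp; the last joint's range is limited). The gripper opens to 85 mm and grips with 20 to 120 N. Pads are 22 mm wide; open, the fingers measure 114 mm over their backs; the gripper's body (76 mm by 85 mm) begins 54 mm behind the grasp point. The pads swing forward as they close: fully open they stand 13 mm farther back than shut.
Start: joints at [-1.259, 0.286, 1.577, -0, 1.279, -0.15], TCP at [0.301, -0.604, 0.207] pointing down, gripper open.
Joint ranges: [-2.77, 2.77], [-0.9, 2.22], [0.21, 2.48], [-1.53, 4.67], [0.24, 2.81], [-2.84, 2.84]. Speed limits (rad/s): [2.79, 2.79, 3.14, 3.14, 3.14, 3.14].

INTERFACE

Orientations are given as a unit quaternion [x, y, z, w].
In Python, from plant import ctrl gives the robot as it stands. The module is installed in compiled form; this text tells all that it offers.
- The arm moves only by the shell command python3 -m crank 'ROWS' [OPENING] [FORCE]. ROWS is JSON, a list of rows, each a list of 6 numbers: the shift along the tool's x, y, z in cm, then the turn, a rotation vector about the tool's x, y, z in rad. In form: [[tx, ty, tz, rx, ry, rz], ...]. A call has 1 to 10 rows; each row is the pose to reach, as a shift and turn from the pose commanded when the call began, along the tool's axes at that moment; what a row does not reach only later rows make up. A row lasts 1/10 s, in which the tool goes at most 50 mm and 8.59 degrees, less where a joint would pass 70% of its speed; a pose out of reach is approached as far as the arm can. A call with a gripper value outside its range is refused whole. OPENING is the opening, from 0 (shut) to 1 (fully open), set as the call begins (- or left out, the last holds). The fingers move at their own pace and stop on an object; FORCE is the grip in N (left out, the last holds). Time passes only in rows, so rows that repeat a pose let the fingers close. It gives the time, the measured TCP pose, the force, the opening and the grip force at its end, in the units of the state.
- ctrl.get_state(): the state, without advancing time (a new reading comes with each control period).
- ctrl.read_camera(name): name is "side" or "top" or "wrist"; returns (picture, depth): 420x560x3 uint8, blue, green, red; 420x560 float32, m along the optical axis (not along the pixel's ray), 0 where there is no reading.
- ctrl.camera_info(name): a dict with "K" (3x3 intrinsics, pixels), "origin" and "orientation" of the camera in the world. Camera axes: x right, y down, z forward; pixel columns grow to the right and rows downward; lengths in m; the calibration is good to about 2 mm. A picture is of the moment at which its call begins: read the wrist's pose just before it. camera_info takes no time and is no camera call; for the wrist camera it gives the pose at the moment of the call.
- ctrl.sign_off(): hands the job in; it is judged then, once.
The state is a dict: "time": time; "qpos": joint angles; "dq": joint speeds; "joint_efforts": joint torques, N m; "eef_pos": TCP position; "tcp_rot": TCP orientation; "contact_force": force on the tool from outside, world axes, zero at the start; "wrist_torque": the same for the moment, N m; "opening": opening from 0.0 (shut) to 1.0 (fully open); "finger_force": force on a finger pad.
Only numpy, scipy, OpenCV 4.12 (cv2) and the standard library are available. Lean on these libraries where they do the work, as an engineer would, in place of code of your own. Each camera call takes 0.05 s, during which the arm holds its last target. There are 200 camera calls.

## Working session

There is one attempt and no reset: what is moved stays moved. The work goes in short steps, Python scripts to look and compute and a shell command to move; the robot and the scene stay as the last step left them, time stands still between calls to the robot, and variables do not carry over. Pictures are saved under pics/ and viewed, at most 13 in all, crops included, and the job is handed in when it is done.

```bash
mkdir -p pics; cat > h.py <<'E'
import numpy as np, cv2, json
from scipy.spatial.transform import Rotation as R
from plant import ctrl
def snap(n,f=None):
    i=ctrl.camera_info(n); p,d=ctrl.read_camera(n)
    np.savez(f'{n}.npz',p=p,d=d,K=np.array(i['K']),o=np.array(i['origin']),q=np.array(i['orientation']))
    if f: cv2.imwrite(f'pics/{f}.png',p)
def RM(q):
    q=np.array(q); return q if q.shape==(3,3) else R.from_quat(q).as_matrix()
def cloud(n):
    z=np.load(n+'.npz'); d=z['d']; v,u=np.mgrid[:420,:560]
    c=np.stack([u,v,np.ones_like(u)],-1)@np.linalg.inv(z['K']).T*d[...,None]
    w=c@RM(z['q']).T+z['o']; w[d==0]=np.nan; return w,z['p']
def proj(n,P):
    z=np.load(n+'.npz'); c=(np.array(P)-z['o'])@RM(z['q']); c=c@z['K'].T; return c[:,:2]/c[:,2:]
def rel(p,q=None):
    # shift (cm) and rotvec from present pose to target
    s=ctrl.get_state(); r=R.from_quat(s['tcp_rot'])
    t=r.inv().apply(np.array(p)-s['eef_pos'])*100
    rv=(r.inv()*q).as_rotvec() if q is not None else np.zeros(3)
    return np.round(t,2),np.round(rv,3)
E
python3 - <<'E'
from h import *
snap('top','top1'); snap('side','side1')
for n in ('top','side'):print(ctrl.camera_info(n))
print(ctrl.get_state())
E
```

```text
{'K': array([[405.08595587,   0.        , 275.41918306],
       [  0.        , 405.08595587, 201.33147176],
       [  0.        ,   0.        ,   1.        ]]), 'origin': array([ 0.37143307, -0.02270759,  1.54089507]), 'orientation': array([-0.69694183,  0.71394864, -0.0490723 ,  0.0462745 ])}
{'K': array([[391.04876215,   0.        , 281.08369704],
       [  0.        , 391.04876215, 209.56639853],
       [  0.        ,   0.        ,   1.        ]]), 'origin': array([0.55396478, 0.78660028, 0.97825336]), 'orientation': array([-0.01097094,  0.9266791 , -0.37568364, -0.00270151])}
{'time': 0.1, 'qpos': array([-1.25902868e+00,  2.87124723e-01,  1.57804799e+00,  3.03521081e-05,
        1.27860348e+00, -1.49979572e-01]), 'dq': array([ 0.00019419, -0.00174895, -0.00394155, -0.00040876, -0.0006713 ,
       -0.00054258]), 'joint_efforts': array([ 4.69813858e-04, -4.07299662e+01, -2.93699026e+01, -1.70415169e-04,
        3.44072170e-03,  3.98661957e-07]), 'eef_pos': array([ 0.30056491, -0.60365994,  0.20604437]), 'tcp_rot': array([ 9.73467283e-01,  2.28823635e-01, -7.37408725e-05, -1.08937369e-03]), 'contact_force': array([-0.04374511,  1.49236886, -0.92896784]), 'wrist_torque': array([-7.38031158e-05,  1.01425132e-02, -9.28715813e-03]), 'finger_force': 0.0, 'opening': 0.9963972809010805}
```

View pics/top1.png

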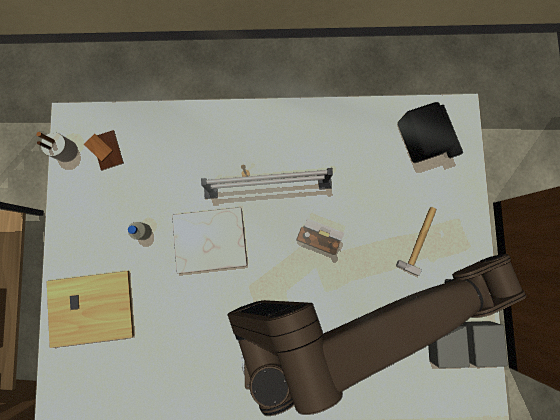

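View pics/side1.png

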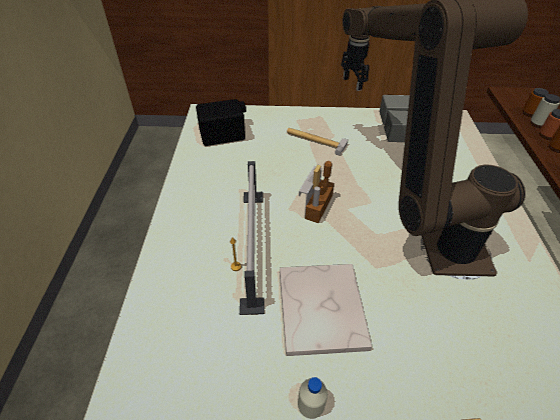

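The top view shows the rail from (205,187) to (332,178), the pin at about (245,170), the carrier at (320,240), the slab at (209,241), the glue at (138,230) and the hammer at (425,240). In the side view the pin foot is at (236,267) and the carrier at (320,200). I'll enlarge both.

```bash
python3 - <<'E'
from h import *
t=np.load('top.npz')['p'][150:270,190:350]; s=np.load('side.npz')['p'][150:320,220:350]
cv2.imwrite('pics/tc.png',cv2.resize(t,None,fx=5,fy=5,interpolation=cv2.INTER_CUBIC))
cv2.imwrite('pics/sc.png',cv2.resize(s,None,fx=3.5,fy=3.5,interpolation=cv2.INTER_CUBIC))
for n in('top','side'):
    w,p=cloud(n)
    W=w.reshape(-1,3); W=W[~np.isnan(W[:,0])]
    b=W[(W[:,0]>.3)&(W[:,0]<.95)&(abs(W[:,1])<.45)&(W[:,2]<.25)]
    # carrier
    c=b[(b[:,0]<.68)&(b[:,1]<0)&(b[:,1]>-.32)&(b[:,2]>.02)]
    print(n,'carrier',len(c),c.min(0),c.max(0))
    c1=c[(c[:,2]>.05)&(c[:,2]<.066)]
    if len(c1)>5: print(' blocktop',len(c1),c1[:,2].mean(),cv2.minAreaRect(c1[:,:2].astype(np.float32)))
    for lo,hi in((.105,.12),(.12,.14),(.14,.175)):
        cc=c[(c[:,2]>lo)&(c[:,2]<hi)]; print(lo,np.round(cc,3)[:40].tolist())
    bar=b[(b[:,2]>.152)&(b[:,2]<.17)&(b[:,0]>.68)]
    if len(bar)>5: print(' bar',len(bar),bar[:,2].mean(),cv2.minAreaRect(bar[:,:2].astype(np.float32)),np.polyfit(bar[:,1],bar[:,0],1))
    sl=b[(b[:,2]>.022)&(b[:,2]<.04)&(b[:,1]>.05)&(b[:,0]<.75)]
    print(' slab',len(sl),cv2.minAreaRect(sl[:,:2].astype(np.float32)),sl[:,2].mean())
E
```

```text
top carrier 1603 [ 0.37452794 -0.26646098  0.02003012] [ 0.67155855 -0.00161322  0.17590271]
 blocktop 468 0.060303861788590866 ((0.5138807892799377, -0.13592621684074402), (0.3031894564628601, 0.21900075674057007), 7.222701549530029)
0.105 [[0.648, -0.214, 0.117], [0.648, -0.217, 0.119], [0.648, -0.224, 0.119], [0.647, -0.228, 0.119], [0.646, -0.219, 0.106], [0.503, -0.141, 0.115], [0.5, -0.141, 0.11], [0.499, -0.144, 0.118], [0.499, -0.148, 0.116], [0.496, -0.137, 0.112], [0.496, -0.141, 0.116], [0.496, -0.145, 0.108], [0.496, -0.148, 0.113], [0.495, -0.151, 0.116], [0.495, -0.155, 0.117], [0.495, -0.158, 0.115], [0.493, -0.141, 0.112], [0.492, -0.144, 0.113], [0.492, -0.147, 0.12], [0.492, -0.151, 0.117], [0.492, -0.155, 0.11], [0.492, -0.158, 0.117], [0.492, -0.162, 0.115], [0.492, -0.166, 0.11], [0.488, -0.136, 0.12], [0.488, -0.14, 0.118], [0.489, -0.144, 0.114], [0.488, -0.151, 0.119], [0.488, -0.155, 0.114], [0.488, -0.158, 0.113], [0.488, -0.161, 0.116], [0.488, -0.166, 0.11], [0.488, -0.169, 0.114], [0.488, -0.172, 0.112], [0.488, -0.176, 0.116], [0.485, -0.133, 0.119], [0.
[... 4686 characters left out ...]
, [0.661, -0.222, 0.161], [0.658, -0.223, 0.16], [0.655, -0.226, 0.158], [0.651, -0.225, 0.159], [0.648, -0.228, 0.156], [0.415, -0.238, 0.155], [0.413, -0.229, 0.162], [0.41, -0.227, 0.163], [0.407, -0.226, 0.165], [0.404, -0.226, 0.165], [0.4, -0.228, 0.163], [0.396, -0.231, 0.161], [0.67, -0.217, 0.16], [0.667, -0.219, 0.159], [0.664, -0.217, 0.16], [0.66, -0.217, 0.161], [0.657, -0.214, 0.163], [0.654, -0.221, 0.157], [0.65, -0.215, 0.163], [0.648, -0.22, 0.159], [0.417, -0.225, 0.161], [0.413, -0.226, 0.16], [0.41, -0.226, 0.16], [0.408, -0.219, 0.166]]
 slab 6825 ((0.506360650062561, 0.21437929570674896), (0.3564179539680481, 0.2871477007865906), 4.276399612426758) 0.029051352262195938
```

View pics/tc.png

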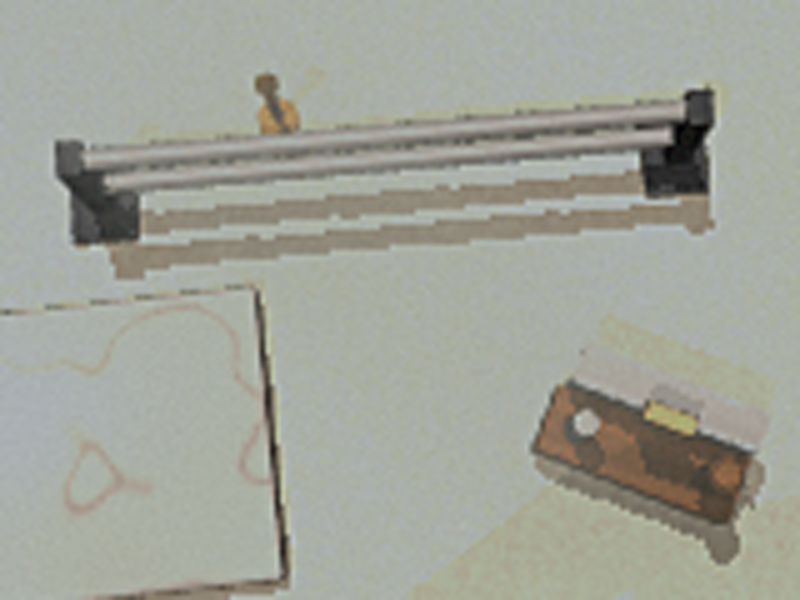

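View pics/sc.png

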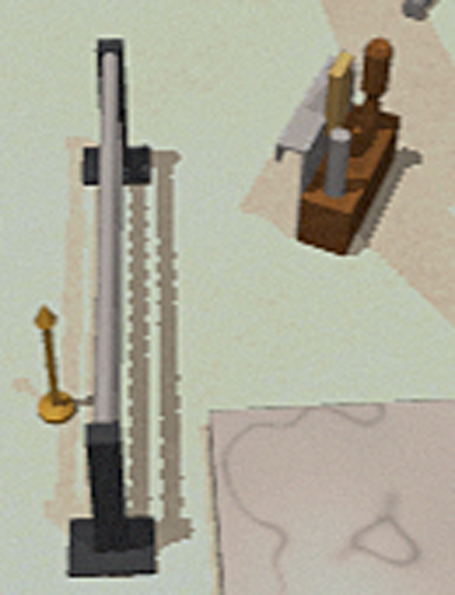

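The crops show the punch at (586,422), the tab top at (670,416) and the burnisher at about (727,470) in the top crop. The burnisher is therefore at the carrier's −y end and the flange faces the rail. The pin tip is at (266,82) and the rail posts are at (69,157) and (700,106). I'll turn these into positions.

```bash
cat >> h.py <<'E'
def ray(n,uv,z):
    a=np.load(n+'.npz'); d=RM(a['q'])@np.linalg.inv(a['K'])@np.array([uv[0],uv[1],1.]); return a['o']+d*(z-a['o'][2])/d[2]
E
python3 - <<'E'
from h import *
np.set_printoptions(precision=4,suppress=True)
T=lambda x,y,z:ray('top',(190+(x-2)/5,150+(y-2)/5),z)
S=lambda x,y,z:ray('side',(220+(x-1.2)/3.5,150+(y-1.2)/3.5),z)
for k,a in dict(tab=(670,416,.17),punch=(586,422,.131),burn=(727,470,.166),flR=(775,410,.115),flL=(580,345,.115),postL=(69,157,.162),postR=(700,106,.162),barL=(85,158,.157),barR=(685,111,.157),pintip=(266,80,.142)).items(): print('top',k,T(*a))
for k,a in dict(pinfoot=(56,407,.003),pintip=(44,308,.142),punch=(341,134,.131),tabtop=(343,60,.17),burn=(378,46,.163),postR=(110,46,.162)).items(): print('side',k,S(*a))
w,p=cloud('top')
def rg(x,y): return w[150+int(y/5),190+int(x/5)]
bars=np.array([rg(x,158-(x-85)*47/600+dy) for x in range(95,680,5) for dy in(-3,0,3)]); 
b=bars[(bars[:,2]>.153)]; c=np.polyfit(b[:,1],b[:,0],1); print('bar fit',len(b),c,np.degrees(np.arctan(-c[0])),b[:,2].mean())
for n in('top','side'):
    w,p=cloud(n);W=w.reshape(-1,3);W=W[~np.isnan(W[:,0])]
    b=W[(W[:,2]>.15)&(W[:,2]<.17)&(W[:,0]>.62)&(W[:,0]<.74)&(abs(W[:,1]-0)<.19)]
    c=np.polyfit(b[:,1],b[:,0],1);print(n,len(b),c)
    s=W[(W[:,2]>.022)&(W[:,2]<.04)&(W[:,1]>.08)&(W[:,1]<.45)&(W[:,0]<.64)&(W[:,0]>.38)];print('slab',s.min(0),s.max(0),np.median(s,0))
    f=W[(W[:,2]>.108)&(W[:,2]<.121)&(W[:,0]>.42)&(W[:,0]<.56)&(W[:,1]<-.08)&(W[:,1]>-.28)];print('flange',len(f),cv2.minAreaRect(f[:,:2].astype(np.float32)))
    f=W[(W[:,2]>.162)&(W[:,2]<.178)&(W[:,0]>.42)&(W[:,0]<.56)&(W[:,1]<-.08)&(W[:,1]>-.28)];print('tab',len(f),f.mean(0))
E
```

```text
top tab [ 0.4463 -0.1906  0.17  ]
top punch [ 0.4456 -0.1369  0.131 ]
top burn [ 0.4091 -0.2282  0.166 ]
top flR [ 0.4517 -0.2714  0.115 ]
top flL [ 0.5008 -0.1358  0.115 ]
top postL [0.6354 0.2167 0.162 ]
top postR [ 0.661  -0.2211  0.162 ]
top barL [0.6354 0.2065 0.157 ]
top barR [ 0.6588 -0.2112  0.157 ]
top pintip [0.6912 0.0813 0.142 ]
side pinfoot [0.6922 0.0836 0.003 ]
side pintip [0.6915 0.0882 0.142 ]
side punch [ 0.4445 -0.1353  0.131 ]
side tabtop [ 0.4431 -0.1936  0.17  ]
side burn [ 0.4082 -0.2238  0.163 ]
side postR [ 0.6601 -0.2163  0.162 ]
bar fit 341 [-0.0564  0.6468] 3.230059948850173 0.15889729347452836
top 486 [-0.0606  0.6459]
slab [0.3801 0.0857 0.0221] [0.626  0.4498 0.0393] [0.4632 0.2185 0.03  ]
flange 317 ((0.4465479850769043, -0.19213394820690155), (0.1394590586423874, 0.06410288065671921), 67.24755096435547)
tab 44 [ 0.4445 -0.1909  0.1705]
side 528 [-0.0607  0.6461]
slab [0.38   0.0867 0.022 ] [0.6397 0.3592 0.0392] [0.4645 0.2368 0.0291]
flange 228 ((0.44756609201431274, -0.19213855266571045), (0.14161822199821472, 0.06363601237535477), 69.42545318603516)
tab 36 [ 0.4444 -0.1872  0.1678]
```

The points agree with the sizes given:
- **Bar:** z 0.159, stand yaw about 3.4°.
- **Pin:** 48 mm behind the bar, at about 83 mm along the rail.
- **Carrier:** tab at (0.4445, −0.1905), yaw about −21°.

Next I'll work out the move to a hover above the tab.

```bash
cat >> h.py <<'E'
def down(yaw): # tool down, tool y along world angle yaw (deg)
    a=np.radians(yaw); y=np.array([np.cos(a),np.sin(a),0]); z=np.array([0,0,-1.]); return R.from_matrix(np.stack([np.cross(y,z),y,z],1))
TH=3.4; O=np.array([.648,-.002,0]); PS=.083
def st(x,s,z): a=np.radians(TH); return O+np.array([np.cos(a)*x-np.sin(a)*s,np.sin(a)*x+np.cos(a)*s,z])
E
python3 -c "
from h import *
print(rel([.4445,-.1905,.225],down(-21)))"
```

```text
(array([ 31.29, -30.58,  -1.82]), array([-0.002, -0.001, -0.743]))
```

```bash
python3 -m crank '[[31.3,-30.6,-1.8,0,0,-0.743],[31.3,-30.6,-1.8,0,0,-0.743],[31.3,-30.6,-1.8,0,0,-0.743],[31.3,-30.6,-1.8,0,0,-0.743],[31.3,-30.6,-1.8,0,0,-0.743],[31.3,-30.6,-1.8,0,0,-0.743],[31.3,-30.6,-1.8,0,0,-0.743],[31.3,-30.6,-1.8,0,0,-0.743],[31.3,-30.6,-1.8,0,0,-0.743],[31.3,-30.6,-1.8,0,0,-0.743]]' 0.8 80
python3 - <<'E'
from h import *
snap('wrist','w1')
print(ctrl.get_state()['eef_pos'])
w,p=cloud('wrist');W=w.reshape(-1,3);W=W[~np.isnan(W[:,0])]
f=W[(W[:,2]>.164)&(W[:,2]<.176)&(W[:,0]>.42)&(W[:,0]<.47)&(W[:,1]<-.16)&(W[:,1]>-.22)];print('tab',len(f),f.mean(0),cv2.minAreaRect(f[:,:2].astype(np.float32)))
f=W[(W[:,2]>.11)&(W[:,2]<.12)&(W[:,0]>.42)&(W[:,0]<.56)&(W[:,1]<-.08)&(W[:,1]>-.28)];print('flange',len(f),cv2.minAreaRect(f[:,:2].astype(np.float32)))
E
```

```text
time: 1.1
eef_pos: [0.4454, -0.1868, 0.2252]
tcp_rot: [0.822, 0.569, 0.0, -0.0]
contact_force: [0.1, 0.3, 0.1]
opening: 0.799
finger_force: 0.0
[ 0.44494972 -0.18876524  0.22513696]
tab 868 [ 0.44720754 -0.19142922  0.16904868] ((0.4468928277492523, -0.1925092190504074), (0.035440947860479355, 0.014067083597183228), 67.19348907470703)
flange 4872 ((0.4509055018424988, -0.19521228969097137), (0.1402643471956253, 0.06066890060901642), 68.1460952758789)
```

View pics/w1.png

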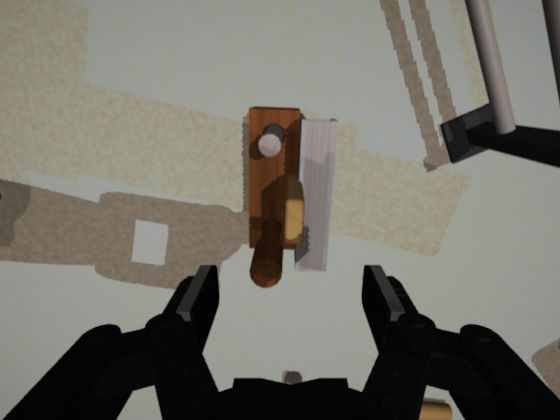

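The wrist view shows the tab at (295,213), the punch at (270,140), the burnisher handle at (267,265) and the flange on the right. The tab measures 35 x 14 mm, centred at (0.447, −0.192), yaw −22°. I'll correct for that and descend.

```bash
python3 -c "
from h import *
print(rel([.4467,-.192,.127],down(-22)))"
```

```text
(array([-0.24,  0.28,  9.81]), array([-0.   ,  0.   ,  0.022]))
```

```bash
python3 -m crank '[[-0.25,0.3,1,0,0,0.02],[-0.25,0.3,3,0,0,0.02],[-0.25,0.3,5.5,0,0,0.02],[-0.25,0.3,7.5,0,0,0.02],[-0.25,0.3,9,0,0,0.02],[-0.25,0.3,9.8,0,0,0.02],[-0.25,0.3,9.8,0,0,0.02],[-0.25,0.3,9.8,0,0,0.02]]' && python3 -m crank '[[0,0,0,0,0,0],[0,0,0,0,0,0],[0,0,0,0,0,0],[0,0,0,0,0,0],[0,0,0,0,0,0],[0,0,0,0,0,0],[0,0,0,0,0,0],[0,0,0,0,0,0]]' 0 80; python3 -m crank '[[0,0,-0.5,0,0,0],[0,0,-1.5,0,0,0],[0,0,-3,0,0,0],[0,0,-5,0,0,0],[0,0,-7,0,0,0],[0,0,-9,0,0,0],[0,0,-10,0,0,0],[0,0,-10.5,0,0,0],[0,0,-10.5,0,0,0],[0,0,-10.5,0,0,0]]'
python3 - <<'E'
from h import *
snap('wrist'); snap('side','s2')
s=ctrl.get_state();print(s['eef_pos'],s['contact_force'])
w,p=cloud('wrist');W=w.reshape(-1,3);W=W[~np.isnan(W[:,0])]
x=R.from_quat(s['tcp_rot']).inv().apply(W-s['eef_pos'])*1000
f=x[(abs(x[:,0])<80)&(x[:,1]>5)&(x[:,1]<40)&(x[:,2]>0)&(x[:,2]<25)]
# flange in tool frame
A=np.c_[f[:,:2],np.ones(len(f))];print('flange',len(f),np.linalg.lstsq(A,f[:,2],rcond=None)[0],f.min(0),f.max(0),cv2.minAreaRect(f[:,:2].astype(np.float32)))
E
```

```text
time: 1.95
eef_pos: [0.4466, -0.1951, 0.1275]
tcp_rot: [0.83, 0.558, -0.0, 0.0]
contact_force: [0.0, -0.1, 1.2]
opening: 0.799
finger_force: 0.0
time: 2.75
eef_pos: [0.4469, -0.1945, 0.1281]
tcp_rot: [0.83, 0.558, 0.0, 0.0]
contact_force: [-1.6, 0.4, 5.6]
opening: 0.143
finger_force: 79.7
time: 3.75
eef_pos: [0.4459, -0.1938, 0.2309]
tcp_rot: [0.83, 0.558, -0.0, -0.001]
contact_force: [-0.1, -1.1, -6.1]
opening: 0.143
finger_force: 78.2
[ 0.44591927 -0.19381639  0.23080833] [ 0.70435782 -0.31689315 -6.61035908]
flange 7708 [2.14042897e-03 9.38452751e-03 1.32251800e+01] [-6.93085433e+01  5.00104285e+00  6.71611266e-02] [71.15757508 35.25316718 24.2189704 ] ((0.9247283935546875, 20.12814712524414), (30.252038955688477, 140.46615600585938), 89.99909210205078)
```

View pics/s2.png

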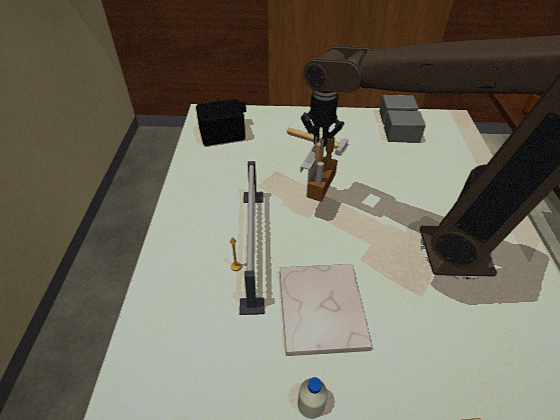

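The carrier is held level, with its underside at 0.103. The flange spans tool x −69 to 71 mm and the lip's outer edge is at tool y 35 mm, so the TCP sits at carrier (20, −1) mm. I'll move to a standoff in front of the bar.

```bash
python3 -c "
from h import *
print(rel(st(-.044,-.051,.231),down(3.4)), st(-.044,-.051,0))"
```

```text
(array([18.88,  9.72, -0.03]), array([-0.002, -0.001, -0.445])) [ 0.60710207 -0.05551971  0.        ]
```

```bash
python3 -m crank '[[0.8,0.4,0,0,0,-0.02],[2.5,1.3,0,0,0,-0.06],[5,2.6,0,0,0,-0.12],[8,4.1,0,0,0,-0.19],[11,5.7,0,0,0,-0.26],[13.8,7.1,0,0,0,-0.325],[16.2,8.3,0,0,0,-0.38],[17.8,9.2,0,0,0,-0.42],[18.6,9.6,0,0,0,-0.44],[18.9,9.7,0,0,0,-0.445]]' && python3 -m crank '[[0,0,0,0,0,0],[0,0,0,0,0,0],[0,0,0,0,0,0]]'
python3 - <<'E'
from h import *
np.set_printoptions(precision=4,suppress=True)
snap('wrist','w2'); snap('side'); snap('top')
s=ctrl.get_state();print(s['eef_pos'],s['contact_force'],rel(st(-.044,-.051,.231),down(3.4)))
r=R.from_quat(s['tcp_rot'])
w,p=cloud('wrist');W=w.reshape(-1,3);W=W[~np.isnan(W[:,0])]
x=r.inv().apply(W-s['eef_pos'])*1000
f=x[(abs(x[:,0])<80)&(x[:,1]>5)&(x[:,1]<40)&(x[:,2]>5)&(x[:,2]<22)]
print('flange',len(f),cv2.minAreaRect(f[:,:2].astype(np.float32)),f[:,2].mean())
for n in('wrist','top','side'):
    w,p=cloud(n);W=w.reshape(-1,3);W=W[~np.isnan(W[:,0])]
    b=W[(W[:,2]>.150)&(W[:,2]<.168)&(W[:,0]>.62)&(W[:,0]<.70)&(W[:,1]<.2)&(W[:,1]>-.2)]
    if len(b)>20: print(n,'bar',len(b),np.polyfit(b[:,1],b[:,0],1),np.percentile(b[:,2],[50,95]),b[:,1].min(),b[:,1].max())
E
```

```text
time: 4.85
eef_pos: [0.6079, -0.0548, 0.2315]
tcp_rot: [0.685, 0.728, -0.0, -0.001]
contact_force: [-0.7, -0.9, -7.0]
opening: 0.141
finger_force: 78.2
time: 5.15
eef_pos: [0.6071, -0.0564, 0.2324]
tcp_rot: [0.686, 0.727, -0.0, -0.0]
contact_force: [1.3, -0.6, -6.7]
opening: 0.141
finger_force: 78.2
[ 0.6073 -0.0562  0.2325] [ 0.2963  0.0586 -6.2015] (array([ 0.07, -0.01,  0.15]), array([ 0.   ,  0.   , -0.001]))
flange 7534 ((0.42327880859375, 19.64141082763672), (140.91592407226562, 29.31205177307129), 0.060711298137903214) 13.783433135256477
wrist bar 4193 [-0.0925  0.6499] [0.1574 0.1591] -0.15175697670833585 0.08690092691699333
top bar 302 [-0.0611  0.646 ] [0.1575 0.1628] -0.1992949665219058 0.19859366677777876
side bar 554 [-0.0601  0.6461] [0.1564 0.1597] -0.19931769178893044 0.19911487295090036
```

View pics/w2.png

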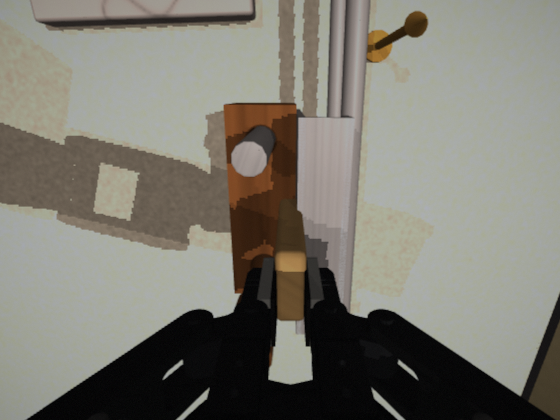

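The wrist view shows the upper bar at columns 345–368 above row 117. The pin foot is at (378,45) and its tip at (416,24). The carrier is level, with its flange just short of covering the bar. I'll refine the bar and pin from this.

```bash
python3 - <<'E'
from h import *
np.set_printoptions(precision=4,suppress=True)
w,p=cloud('wrist')
for v in(5,20,40,60,80,100,112):
    r=w[v,300:400]; m=(r[:,2]>.148)&(r[:,2]<.165); q=r[m]
    print(v,np.where(m)[0].min()+300,np.where(m)[0].max()+300,q[:,0].min(),q[:,0].max(),q[:,1].mean(), 'stand', (q.mean(0)-O)@[np.cos(.0593),np.sin(.0593),0], q[:,2].max())
f=lambda P:((P-O)@[np.cos(.0593),np.sin(.0593),0],(P-O)@[-np.sin(.0593),np.cos(.0593),0])
print('tip',f(ray('wrist',(418,23),.142)),'foot',f(ray('wrist',(377,46),.004)))
m=(abs(w[...,0]-.69)<.02)&(abs(w[...,1]-.08)<.03)&(w[...,2]>.12)&(w[...,2]<.15);print('tip3d',f(w[m].mean(0)),w[m].mean(0))
m=(abs(w[...,0]-.69)<.03)&(abs(w[...,1]-.08)<.03)&(w[...,2]>.003)&(w[...,2]<.012);print('foot3d',f(w[m].mean(0)),m.sum())
E
```

```text
5 346 370 0.6356886627699886 0.6512414947750336 0.08300287967603923 stand -0.00020922137067739578 0.1598398233324889
20 345 369 0.6361850086729859 0.6514915010924838 0.07448196621390551 stand -0.000299957175055752 0.15940615984707648
40 344 367 0.6370265024024357 0.6513016634569037 0.06276217934613333 stand -0.0005269450801571279 0.15961238370672848
60 344 366 0.6379558281913029 0.6526878645407027 0.05062506714249862 stand -0.0001123857144723823 0.15851996593034953
80 343 365 0.6387125242928866 0.6538098073485648 0.038045419942846555 stand 2.147575344638771e-06 0.1594249339264894
100 342 363 0.6393552237124479 0.6537736567541278 0.024967871366133175 stand -0.0002632222914570896 0.15857221621222553
112 300 363 0.609866496533065 0.6554144808902074 0.016733040807574855 stand -0.0030094196507697616 0.15968147891070597
tip (np.float64(0.04480391431268903), np.float64(0.07753216030557097)) foot (np.float64(0.050599867102285416), np.float64(0.08067521274158485))
tip3d (np.float64(0.04815771333559149), np.float64(0.07927283770832483)) [0.6914 0.08   0.1284]
foot3d (np.float64(0.050586379811375516), np.float64(0.07966683860449393)) 534
```

```bash
python3 -m crank '[[0,0.4,0,0,0,0],[0,1.2,0,0,0,0],[0,2,0,0,0,0],[0,2.4,0,0,0,0],[0,2.4,0,0,0,0],[0,2.4,0.5,0,0,0],[0,2.4,1.5,0,0,0],[0,2.4,2.5,0,0,0],[0,2.4,3,0,0,0],[0,2.4,3,0,0,0]]'
python3 - <<'E'
from h import *
np.set_printoptions(precision=4,suppress=True)
snap('wrist')
s=ctrl.get_state();P=s['eef_pos'];print(P,s['contact_force'])
print('stand x',(P-O)@[np.cos(.0593),np.sin(.0593),0])
x=lambda W:R.from_quat(s['tcp_rot']).inv().apply(W-P)*1000
w,p=cloud('wrist')
W=w.reshape(-1,3);W=W[~np.isnan(W[:,0])];f=x(W);f=f[(abs(f[:,0])<80)&(f[:,1]>5)&(f[:,1]<40)&(f[:,2]>8)&(f[:,2]<17)]
print('flange',cv2.minAreaRect(f[:,:2].astype(np.float32)),f[:,2].mean(),np.percentile(f[:,1],[1,99]))
for v in(20,50,80):
    r=w[v,250:450]; q=r[(r[:,2]>.150)&(r[:,2]<.165)]; print('bar tool y',len(q),x(q)[:,1].min(),x(q)[:,1].max(),q[:,2].max())
E
```

```text
time: 6.3
eef_pos: [0.6303, -0.054, 0.2001]
tcp_rot: [0.686, 0.728, -0.001, -0.002]
contact_force: [-0.5, 0.2, -6.1]
opening: 0.141
finger_force: 78.2
[ 0.6309 -0.0542  0.2012] [-0.2087  0.3303 -6.3769]
stand x -0.02014966066602613
flange ((0.8227081298828125, 19.332090377807617), (140.36053466796875, 28.90506362915039), 0.164658784866333) 14.736646991914892 [ 5.3787 33.4165]
bar tool y 28 13.199203680132165 28.84831031485369 0.15904354182392397
bar tool y 26 13.080863984439583 28.27935745773202 0.1595332516823068
bar tool y 26 13.301449439193119 28.540082874440827 0.1595688076333796
```

```bash
python3 -m crank '[[0,0.15,0,0,0,0],[0,0.15,0.3,0,0,0],[0,0.15,0.8,0,0,0],[0,0.15,1.3,0,0,0],[0,0.15,1.7,0,0,0],[0,0.15,1.7,0,0,0]]' - 100 && python3 -m crank '[[0,0,0.15,0,0,0],[0,0,0.3,0,0,0],[0,0,0.45,0,0,0],[0,0,0.45,0,0,0]]'
```

```text
time: 6.95
eef_pos: [0.6323, -0.054, 0.1839]
tcp_rot: [0.686, 0.728, -0.001, -0.001]
contact_force: [-0.4, -0.1, -6.4]
opening: 0.138
finger_force: 100.7
time: 7.35
eef_pos: [0.6329, -0.0542, 0.1806]
tcp_rot: [0.686, 0.728, -0.0, -0.0]
contact_force: [0.3, -0.7, -6.1]
opening: 0.134
finger_force: 100.7
```

```bash
python3 -m crank '[[0,0,0.1,0,0,0],[0,0,0.2,0,0,0],[0,0,0.2,0,0,0]]' && python3 -m crank '[[0,0,0.1,0,0,0],[0,0,0.1,0,0,0],[0,0,0.1,0,0,0]]'
```

```text
time: 7.65
eef_pos: [0.6329, -0.0542, 0.1787]
tcp_rot: [0.686, 0.728, -0.0, -0.0]
contact_force: [0.2, 0.3, -6.6]
opening: 0.131
finger_force: 100.7
time: 7.95
eef_pos: [0.633, -0.0542, 0.1778]
tcp_rot: [0.686, 0.728, -0.0, -0.0]
contact_force: [0.6, -0.7, -6.5]
opening: 0.131
finger_force: 100.7
```

```bash
python3 -m crank '[[0,0,0.1,0,0,0],[0,0,0.1,0,0,0],[0,0,0.1,0,0,0]]' && python3 -m crank '[[0,0,0.1,0,0,0],[0,0,0.1,0,0,0],[0,0,0.1,0,0,0]]'
python3 - <<'E'
from h import *
np.set_printoptions(precision=4,suppress=True)
snap('wrist')
s=ctrl.get_state();P=s['eef_pos'];print(P,s['contact_force'])
x=lambda W:R.from_quat(s['tcp_rot']).inv().apply(W-P)*1000
w,p=cloud('wrist')
W=w.reshape(-1,3);W=W[~np.isnan(W[:,0])];f=x(W);f=f[(abs(f[:,0])<80)&(f[:,1]>5)&(f[:,1]<40)&(f[:,2]>8)&(f[:,2]<17.5)]
print('flange',cv2.minAreaRect(f[:,:2].astype(np.float32)),f[:,2].mean(),P[2]-f[:,2].mean()/1000)
for v in(20,50,80):
    r=w[v,250:450]; q=r[(r[:,2]>.150)&(r[:,2]<.165)]; print('bar tool y',len(q),x(q)[:,1].min(),x(q)[:,1].max(),q[:,2].max())
E
```

```text
time: 8.25
eef_pos: [0.633, -0.0542, 0.1768]
tcp_rot: [0.686, 0.728, -0.0, -0.0]
contact_force: [0.2, -0.3, -5.9]
opening: 0.133
finger_force: 100.7
time: 8.55
eef_pos: [0.6332, -0.0542, 0.1762]
tcp_rot: [0.686, 0.728, 0.0, 0.0]
contact_force: [-0.8, -0.6, -4.2]
opening: 0.136
finger_force: 100.9
[ 0.6332 -0.0542  0.1762] [ 0.6359 -0.5347 -4.1062]
flange ((5.627662658691406, 19.644039154052734), (148.28890991210938, 29.473064422607422), 0.12638244032859802) 13.728080499316942 0.16251271837718223
bar tool y 30 10.800467639646808 26.05278584607177 0.15920367702047408
bar tool y 30 11.068391466609826 26.251551397400412 0.15901856294838884
bar tool y 30 10.84852401005155 26.501494002771214 0.1597732071913397
```

```bash
python3 - <<'E'
from h import *
s=ctrl.get_state();P=s['eef_pos'];print('s',(P-O)@[-np.sin(.0593),np.cos(.0593),0])
print(R.from_quat(s['tcp_rot']).as_matrix().round(4), rel(st((P-O)@[np.cos(.0593),np.sin(.0593),0],.0805,P[2]),down(3.4)))
w,p=cloud('wrist')
f=lambda P:((P-O)@[np.cos(.0593),np.sin(.0593),0],(P-O)@[-np.sin(.0593),np.cos(.0593),0])
m=(abs(w[...,0]-.69)<.03)&(abs(w[...,1]-.08)<.03)&(w[...,2]>.003)&(w[...,2]<.012);print('foot3d',f(w[m].mean(0)),m.sum())
m=(abs(w[...,0]-.69)<.02)&(abs(w[...,1]-.08)<.03)&(w[...,2]>.08)&(w[...,2]<.15);print('tip3d',f(w[m].mean(0)),w[m].mean(0))
E
```

```text
s -0.05127214165330904
[[-5.900e-02  9.983e-01  4.000e-04]
 [ 9.983e-01  5.900e-02 -2.000e-04]
 [-2.000e-04  4.000e-04 -1.000e+00]] (array([13.18, -0.  , -0.  ]), array([ 0.,  0., -0.]))
foot3d (np.float64(0.048941974968146), np.float64(0.07930946309563)) 833
tip3d (np.float64(0.0484899029492314), np.float64(0.0774758497573366)) [0.69181305 0.07821343 0.12051949]
```

```bash
python3 -m crank '[[0.3,0,0.05,0,0,0],[1,0,0.1,0,0,0],[2.2,0,0.1,0,0,0],[3.6,0,0.1,0,0,0],[5,0,0.1,0,0,0],[6.5,0,0.1,0,0,0],[8,0,0.1,0,0,0],[9.2,0,0.1,0,0,0],[10,0,0.1,0,0,0],[10.2,0,0.1,0,0,0]]' && python3 -m crank '[[0.2,0,0,0,0,0],[0.8,0,0,0,0,0],[1,0,0,0,0,0],[1,0,0,0,0,0]]'
python3 - <<'E'
from h import *
np.set_printoptions(precision=4,suppress=True)
snap('wrist','w3');snap('side');snap('top')
s=ctrl.get_state();P=s['eef_pos'];print(P,s['contact_force'])
x=lambda W:R.from_quat(s['tcp_rot']).inv().apply(W-P)*1000
w,p=cloud('wrist')
f=lambda P:((P-O)@[np.cos(.0593),np.sin(.0593),0],(P-O)@[-np.sin(.0593),np.cos(.0593),0])
W=w.reshape(-1,3);W=W[~np.isnan(W[:,0])];g=x(W);g=g[(abs(g[:,0])<80)&(g[:,1]>23)&(g[:,1]<40)&(g[:,2]>8)&(g[:,2]<16.5)]
print('s',f(P),'flange',np.percentile(g[:,0],[.5,99.5]),g[:,2].mean())
m=(abs(w[...,0]-.692)<.025)&(abs(w[...,1]-.08)<.03)&(w[...,2]>.003)&(w[...,2]<.012);print('foot3d',f(w[m].mean(0)),m.sum())
m=(abs(w[...,0]-.69)<.02)&(abs(w[...,1]-.08)<.03)&(w[...,2]>.08)&(w[...,2]<.15);print('tip3d',f(w[m].mean(0)),w[m].mean(0),m.sum())
E
```

```text
time: 9.6
eef_pos: [0.6276, 0.0484, 0.1761]
tcp_rot: [0.685, 0.728, 0.0, 0.001]
contact_force: [1.0, -7.9, 3.2]
opening: 0.134
finger_force: 102.2
time: 10.0
eef_pos: [0.6271, 0.0577, 0.1761]
tcp_rot: [0.686, 0.728, 0.0, 0.001]
contact_force: [-0.3, -4.9, 3.7]
opening: 0.133
finger_force: 102.1
[0.6271 0.0577 0.1761] [-0.4873 -5.3344  6.0973]
s (np.float64(-0.017330495784144067), np.float64(0.06083777831272592)) flange [-40.9897  70.701 ] 13.666196035292803
foot3d (np.float64(0.05538957725035562), np.float64(0.08288515366278872)) 326
tip3d (np.float64(0.04853389384596346), np.float64(0.08288384582071229)) [0.6915 0.0836 0.1217] 600
```

View pics/w3.png

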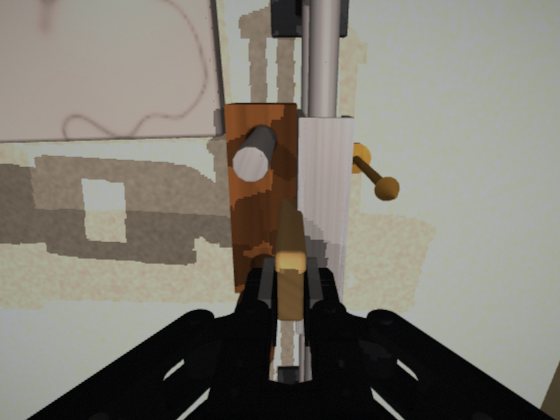

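The wrist view shows the carrier hanging on the bar, with the pin tip at (387,188) and its foot at about (360,157). Pin s is 0.083 and the carrier is at 0.0615, so I'll slide 2.1 cm more and check again.

```bash
python3 -m crank '[[0.3,0,0,0,0,0],[0.8,0,0,0,0,0],[1.4,0,0,0,0,0],[1.9,0,0,0,0,0],[2.15,0,0,0,0,0],[2.15,0,0,0,0,0],[2.15,0,0,0,0,0]]'
python3 - <<'E'
from h import *
np.set_printoptions(precision=4,suppress=True)
snap('wrist');snap('side');snap('top')
s=ctrl.get_state();P=s['eef_pos'];print(P,s['contact_force'])
x=lambda W:R.from_quat(s['tcp_rot']).inv().apply(W-P)*1000
w,p=cloud('wrist')
f=lambda P:((P-O)@[np.cos(.0593),np.sin(.0593),0],(P-O)@[-np.sin(.0593),np.cos(.0593),0])
W=w.reshape(-1,3);W=W[~np.isnan(W[:,0])];g=x(W);g=g[(abs(g[:,0])<80)&(g[:,1]>23)&(g[:,1]<40)&(g[:,2]>8)&(g[:,2]<16.5)]
print('s',f(P),'flange',np.percentile(g[:,0],[.5,99.5]),g[:,2].mean())
for n in('wrist','top','side'):
    w,p=cloud(n);m=(abs(w[...,0]-.692)<.02)&(abs(w[...,1]-.083)<.025)&(w[...,2]>.08)&(w[...,2]<.15);print(n,'pin',f(w[m].mean(0)),m.sum())
    W=w.reshape(-1,3);W=W[~np.isnan(W[:,0])];W=np.c_[f(W)[0],f(W)[1],W[:,2]]
    g=W[(W[:,0]>-.005)&(W[:,0]<.018)&(W[:,1]<.2)&(W[:,1]>-.05)&(W[:,2]>.1608)&(W[:,2]<.166)]
    if len(g)>20:print('  flange ends',np.percentile(g[:,1],[1,99]),len(g))
E
```

```text
time: 10.85
eef_pos: [0.6258, 0.0786, 0.1761]
tcp_rot: [0.686, 0.728, 0.0, 0.001]
contact_force: [0.2, -7.1, 5.2]
opening: 0.134
finger_force: 102.4
[0.6258 0.0786 0.1761] [-0.4594 -6.3012  5.0099]
s (np.float64(-0.017355919439578947), np.float64(0.08175271898599963)) flange [-40.8531  70.6916] 13.602797021288426
wrist pin (np.float64(0.04871065067533939), np.float64(0.08322114634515582)) 596
  flange ends [0.0471 0.152 ] 6000
top pin (np.float64(nan), np.float64(nan)) 0
  flange ends [-0.0468  0.1783] 49
side pin (np.float64(0.04781221595720544), np.float64(0.0855157690800993)) 54
  flange ends [0.0199 0.1526] 210<stdin>:11: RuntimeWarning: Mean of empty slice.
  ret = um.true_divide(
```

```bash
python3 -m crank '[[0.12,0,0,0,0,0],[0.12,0,0,0,0,0],[0.05,0,-0.1,0,0,0],[0.05,0,-0.1,0,0,0]]' && python3 -m crank '[[0,0,0,0,0,0],[0,0,0,0,0,0],[0,0,0,0,0,0],[0,0,0,0,0,0],[0,0,0,0,0,0]]' 0.55 && python3 -m crank '[[0,0,-1,0,0,0],[0,0,-3,0,0,0],[0,0,-5.5,0,0,0],[0,0,-8,0,0,0],[0,0,-10,0,0,0],[-1.5,0,-10.5,0,0,0],[-3.5,0,-10.5,0,0,0],[-5,-1,-10.5,0,0,0],[-5,-2,-10.5,0,0,0],[-5,-2,-10.5,0,0,0]]' 
python3 - <<'E'
from h import *
np.set_printoptions(precision=4,suppress=True)
snap('wrist','w4');snap('side')
s=ctrl.get_state();P=s['eef_pos'];print(P,s['contact_force'])
f=lambda P:((P-O)@[np.cos(.0593),np.sin(.0593),0],(P-O)@[-np.sin(.0593),np.cos(.0593),0])
for n in('wrist','side'):
    w,p=cloud(n);m=(abs(w[...,0]-.692)<.02)&(abs(w[...,1]-.083)<.025)&(w[...,2]>.08)&(w[...,2]<.15);print(n,'pin',f(w[m].mean(0)),m.sum())
    W=w.reshape(-1,3);W=W[~np.isnan(W[:,0])];W=np.c_[f(W)[0],f(W)[1],W[:,2]]
    def box(k,a,b,c,d,e,g):
        q=W[(W[:,0]>a)&(W[:,0]<b)&(W[:,1]>c)&(W[:,1]<d)&(W[:,2]>e)&(W[:,2]<g)]
        if len(q)>5:print(n,k,len(q),q.mean(0),np.percentile(q,1,axis=0),np.percentile(q,99,axis=0))
    box('flange',-.005,.018,0,.2,.1612,.167); box('tab',-.04,0,.05,.115,.213,.222); box('burn',-.065,-.015,.01,.055,.19,.22); box('punch',-.065,-.01,.11,.15,.174,.184)
E
```

```text
time: 11.4
eef_pos: [0.6257, 0.0795, 0.1761]
tcp_rot: [0.686, 0.728, 0.001, 0.001]
contact_force: [2.1, -5.1, 2.6]
opening: 0.13
finger_force: 102.0
time: 11.9
eef_pos: [0.6248, 0.08, 0.1755]
tcp_rot: [0.686, 0.728, -0.0, -0.001]
contact_force: [-0.2, 1.0, -0.0]
opening: 0.547
finger_force: 0.0
time: 12.9
eef_pos: [0.6065, 0.0281, 0.2802]
tcp_rot: [0.686, 0.727, -0.0, -0.001]
contact_force: [-0.2, -0.3, -1.0]
opening: 0.552
finger_force: 0.0
[0.6075 0.0288 0.2805] [-0.0953  0.1841  0.2251]
wrist pin (np.float64(0.04865640264012612), np.float64(0.08143393316961348)) 303
wrist flange 4109 [0.0056 0.0888 0.1627] [-0.0048  0.015   0.1613] [0.0159 0.1524 0.1643]
wrist tab 1039 [-0.0191  0.0846  0.2166] [-0.0259  0.0662  0.2134] [-0.0121  0.1016  0.2185]
wrist burn 979 [-0.0408  0.0376  0.2073] [-0.0531  0.0229  0.191 ] [-0.0284  0.0475  0.2129]
wrist punch 503 [-0.0394  0.1335  0.1778] [-0.0481  0.125   0.1758] [-0.0306  0.1424  0.1794]
side pin (np.float64(0.04776524571159068), np.float64(0.085802164128463)) 52
side flange 212 [0.0044 0.0929 0.1628] [-0.0049  0.0177  0.1612] [0.0135 0.1562 0.1655]
side tab 57 [-0.0216  0.088   0.2161] [-0.0276  0.0677  0.2134] [-0.0143  0.1041  0.2189]
side burn 82 [-0.044   0.043   0.2049] [-0.055   0.0299  0.1904] [-0.0327  0.0514  0.2129]
side punch 32 [-0.0419  0.1365  0.1767] [-0.0502  0.1262  0.1747] [-0.0343  0.1452  0.1804]
```

View pics/w4.png

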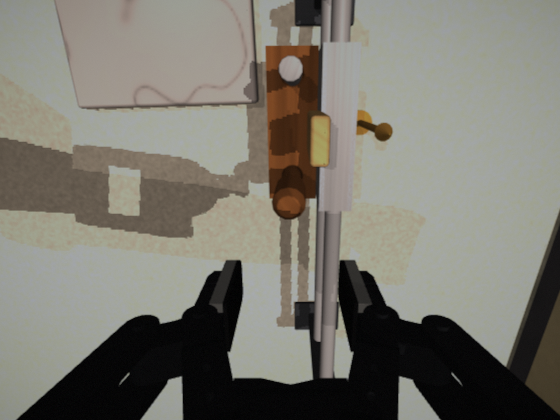

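The wrist view shows the carrier hanging level on the bar. The tab at (320,140) is in line with the pin at (362,122)–(383,131), the punch is at (290,68) and the burnisher handle at (289,200). Tab s is 0.084 against 0.083 for the pin. Next is the burnisher.

```bash
python3 -c "
from h import *
print(rel(st(-.0408,.0348,.168),down(3.4)))"
```

```text
(array([ 0.16, -0.22, 11.26]), array([-0., -0., -0.]))
```

```bash
python3 -m crank '[[0.15,-0.2,0.5,0,0,0],[0.15,-0.2,2,0,0,0],[0.15,-0.2,4,0,0,0],[0.15,-0.2,6,0,0,0],[0.15,-0.2,8,0,0,0],[0.15,-0.2,9.5,0,0,0],[0.15,-0.2,10.5,0,0,0],[0.15,-0.2,11,0,0,0],[0.15,-0.2,11.2,0,0,0],[0.15,-0.2,11.2,0,0,0]]' 0.55 && python3 -c "
from h import *
print(rel(st(-.0408,.0348,.168),down(3.4)))"
```

```text
time: 14.0
eef_pos: [0.6064, 0.0299, 0.1693]
tcp_rot: [0.686, 0.728, 0.0, 0.0]
contact_force: [-0.6, 0.3, 0.6]
opening: 0.548
finger_force: 0.0
(array([ 0.05, -0.12,  0.13]), array([ 0.001,  0.   , -0.   ]))
```

```bash
python3 -m crank '[[0.05,-0.1,0.1,0,0,0],[0.05,-0.1,0.1,0,0,0],[0.05,-0.1,0.1,0,0,0],[0.05,-0.1,0.1,0,0,0],[0.05,-0.1,0.1,0,0,0],[0.05,-0.1,0.1,0,0,0]]' 0.15 50 && python3 -m crank '[[0,0,-0.5,0,0,0],[0,0,-1.2,0,0,0],[0,0,-2,0,0,0],[0,0,-3,0,0,0],[0,0,-4,0,0,0],[0,0,-5,0,0,0]]' && python3 -m crank '[[0,0,-1,0,0,0],[0,0,-3,0,0,0],[0,0,-5,0,0,0],[0,0,-7,0,0,0],[0,0,-8.5,0,0,0],[0,0,-9,0,0,0],[0,0,-9,0,0,0]]'
python3 - <<'E'
from h import *
np.set_printoptions(precision=4,suppress=True)
snap('side','s3');snap('wrist')
s=ctrl.get_state();print(s['eef_pos'],s['contact_force'],s['opening'],s['qpos'])
E
```

```text
time: 14.6
eef_pos: [0.6056, 0.0302, 0.169]
tcp_rot: [0.686, 0.728, 0.001, 0.001]
contact_force: [-0.7, -0.0, 5.1]
opening: 0.284
finger_force: 49.4
time: 15.2
eef_pos: [0.6051, 0.0303, 0.2189]
tcp_rot: [0.686, 0.728, 0.0, 0.0]
contact_force: [0.9, 0.7, -0.9]
opening: 0.288
finger_force: 49.1
time: 15.9
eef_pos: [0.6053, 0.0303, 0.3088]
tcp_rot: [0.686, 0.728, 0.001, 0.001]
contact_force: [0.2, 0.4, -1.3]
opening: 0.285
finger_force: 49.2
[0.6045 0.0303 0.3066] [-0.5102  0.4218 -1.9924] 0.28854194037763714 [-0.1173  0.076   1.638  -0.      1.4295 -0.1763]
```

View pics/s3.png

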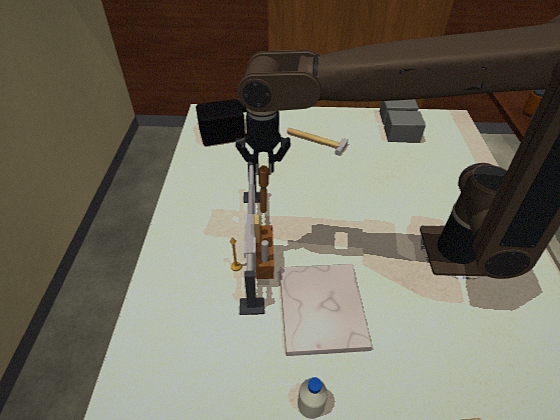

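The side view shows the burnisher hanging upright in the fingers at about (264,188). The carrier is still on the bar at (266,250) beside the pin, with the punch in it. Next I'll find the slab centre and work out the 45° pose.

```bash
python3 - <<'E'
from h import *
np.set_printoptions(precision=4,suppress=True)
C=[ray('side',c,.03) for c in((281,266),(354,264.5),(370,347),(289,352))];print(np.array(C)); c=np.mean(C,0);print(c)
q=down(20)*R.from_rotvec([np.pi/4,0,0])
tip=np.array([c[0],c[1],.19]); tcp=tip-q.apply([0,0,.115]);print('tcp',tcp)
print(rel(tcp,q))
s=ctrl.get_state(); w,p=cloud('wrist')
x=R.from_quat(s['tcp_rot']).inv().apply((w-s['eef_pos']).reshape(-1,3))*1000
g=x[(abs(x[:,0])<25)&(abs(x[:,1])<20)&(x[:,2]>5)&(x[:,2]<125)]
for a in range(5,125,15):
    k=g[(g[:,2]>a)&(g[:,2]<a+15)]
    if len(k)>3: print(a,len(k),np.percentile(k,2,axis=0)[:2],np.percentile(k,98,axis=0)[:2])
E
```

```text
[[0.5542 0.0996 0.03  ]
 [0.3367 0.088  0.03  ]
 [0.3247 0.3435 0.03  ]
 [0.5294 0.3614 0.03  ]]
[0.4362 0.2231 0.03  ]
tcp [0.5127 0.2509 0.2713]
(array([22.56, -7.86,  3.55]), array([ 0.778, -0.114, -0.275]))
5 163 [  2.3702 -10.6005] [12.576  13.8153]
20 176 [ 1.3983 -5.608 ] [ 8.4088 10.7831]
35 191 [ 1.3365 -6.4672] [ 8.581  11.0814]
50 160 [ 0.5743 -6.0092] [ 8.6435 11.9953]
65 131 [ 1.7699 -5.7277] [ 8.7175 11.7635]
80 114 [ 1.3938 -5.0998] [ 8.5942 12.4566]
95 98 [ 0.5751 -4.8177] [ 8.49  13.128]
```

```bash
python3 -m crank '[[0,-1,-1,0,0,0],[0,-3,-2,0,0,0],[1,-6,-3,0,0,0],[3.5,-8,-3,0,0,0],[7,-9,-3,0,0,0],[10.5,-9,-3,0,0,0],[14,-9,-3,0,0,0],[17.5,-9,-3,0,0,0],[19.5,-9,-3,0,0,0],[20,-9,-3,0,0,0]]' && python3 -c "
from h import *
q=down(20)*R.from_rotvec([np.pi/4,0,0])
print(rel([.5127,.2509,.275],q))"
```

```text
time: 17.0
eef_pos: [0.5022, 0.2263, 0.3376]
tcp_rot: [0.685, 0.729, -0.0, -0.0]
contact_force: [0.6, -0.8, -1.4]
opening: 0.287
finger_force: 49.3
(array([2.39, 1.21, 6.26]), array([ 0.779, -0.113, -0.272]))
```

```bash
python3 -m crank '[[0.3,0.1,0.3,0.1,-0.015,-0.035],[0.6,0.3,1,0.2,-0.03,-0.07],[1,0.5,2,0.31,-0.045,-0.11],[1.3,0.7,3,0.42,-0.06,-0.145],[1.6,0.9,4,0.53,-0.077,-0.185],[1.9,1,5,0.64,-0.093,-0.22],[2.2,1.1,5.7,0.73,-0.106,-0.255],[2.4,1.2,6.2,0.78,-0.113,-0.272],[2.4,1.2,6.2,0.78,-0.113,-0.272],[2.4,1.2,6.2,0.78,-0.113,-0.272]]' && python3 -m crank '[[0,0,0,0,0,0],[0,0,0,0,0,0],[0,0,0,0,0,0],[0,0,0,0,0,0],[0,0,0,0,0,0]]'
python3 - <<'E'
from h import *
np.set_printoptions(precision=4,suppress=True)
snap('side','s4');snap('top');snap('wrist')
s=ctrl.get_state();r=R.from_quat(s['tcp_rot']);print(s['eef_pos'],r.apply([0,0,1]),'tip',s['eef_pos']+r.apply([0,0,.115]),s['qpos'],s['dq'])
w,p=cloud('wrist')
x=r.inv().apply((w-s['eef_pos']).reshape(-1,3))*1000
g=x[(abs(x[:,0])<25)&(abs(x[:,1])<25)&(x[:,2]>5)&(x[:,2]<125)]
for a in range(5,125,15):
    k=g[(g[:,2]>a)&(g[:,2]<a+15)]
    if len(k)>3: print(a,len(k),np.percentile(k,2,axis=0)[:2],np.percentile(k,98,axis=0)[:2])
f=lambda P:((P-O)@[np.cos(.0593),np.sin(.0593),0],(P-O)@[-np.sin(.0593),np.cos(.0593),0])
W=cloud('side')[0].reshape(-1,3);W=W[~np.isnan(W[:,0])];W=np.c_[f(W)[0],f(W)[1],W[:,2]]
def box(k,a,b,c,d,e,g):
    q=W[(W[:,0]>a)&(W[:,0]<b)&(W[:,1]>c)&(W[:,1]<d)&(W[:,2]>e)&(W[:,2]<g)];print(k,len(q),q.mean(0))
box('flange',-.005,.018,0,.2,.1612,.167); box('tab',-.04,0,.05,.115,.213,.222); box('punch',-.065,-.01,.11,.15,.174,.184)
E
```

```text
time: 18.0
eef_pos: [0.5141, 0.2486, 0.2757]
tcp_rot: [0.532, 0.756, -0.313, -0.22]
contact_force: [-0.4, -0.0, -0.4]
opening: 0.284
finger_force: 49.5
time: 18.5
eef_pos: [0.5139, 0.2493, 0.2762]
tcp_rot: [0.531, 0.756, -0.313, -0.22]
contact_force: [-1.4, -0.1, -0.3]
opening: 0.282
finger_force: 49.5
[0.5139 0.2493 0.2758] [-0.6652 -0.2401 -0.707 ] tip [0.4374 0.2217 0.1945] [ 0.2926  0.4878  1.3347 -0.0442  2.1034 -0.0601] [ 0.0009  0.0017 -0.0002  0.0001  0.0008 -0.0006]
5 188 [  1.7761 -10.6964] [12.7153 14.1602]
20 170 [ 1.5665 -5.9222] [ 8.543  10.4784]
35 191 [ 0.8224 -6.4367] [ 8.7486 11.3567]
50 159 [ 1.6567 -5.8746] [ 8.8234 11.4694]
65 139 [ 1.1951 -5.6919] [ 8.7511 12.0625]
80 109 [ 1.5035 -4.9619] [ 8.6167 12.2643]
95 96 [ 1.2826 -5.1783] [ 8.6235 12.6844]
110 13 [ 2.6053 -4.2827] [ 8.2156 11.9992]
flange 0 [nan nan nan]
tab 0 [nan nan nan]
punch 0 [nan nan nan]<stdin>:14: RuntimeWarning: Mean of empty slice.
  ret = um.true_divide(
```

View pics/s4.png

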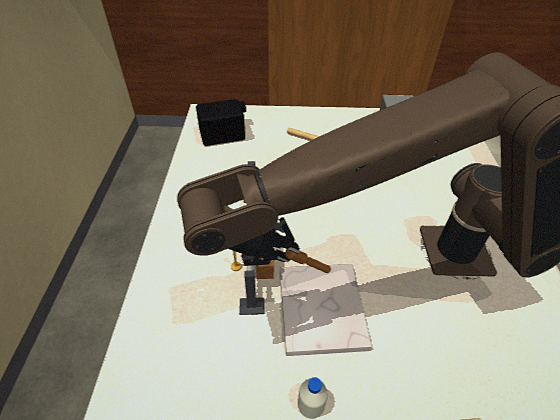

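The side view shows the burnisher slanting tip-down from (285,250) to (328,270) above the slab, with the carrier still at the pin at (265,270). The slant is 45°, the tip is 16 cm above the slab's middle, and the arm is still. Handing in.

```bash
python3 -c "
from plant import ctrl
print(ctrl.sign_off())"
```

```text
the job is handed in; nothing more can be done
None
```

I handed the job in after about 19 s of robot time: the carrier hangs on the bar with the punch in it, tab in line with the pin to within about 2 mm, and the burnisher is held at 45° with its tip about 16 cm above the slab's middle; the glue bottle and hammer were not touched.

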